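Centre a flower hub on a welding stand by feel

TASK

Take the flower hub off its pipe collar and centre it on the round plate of the welding stand: set it down gently, slide it about on the plate until the spigot under it drops into the plate's middle hole, so that it lies flat with no edge overhanging. Then let go. Go easy: never drop it onto the stand or push it hard against it (a push of 20 N is plenty, 50 N is too much), and leave the other things on the bench alone.

Things in the scene. Friction and masses are not known exactly. Their poses are not given: they have to be found in the camera images.
- hub_center (a point): The loose flower hub, steel and brass, 72 mm high, about 350 g: a plain round brass stalk (24 mm diameter, 58 mm high) stands on the middle of a steel disc (112 mm diameter, 8 mm thick) with flat petals up to 4 mm high on it. This point is on its axis half-way up, 30 mm above the disc's underside, 36 mm below the stalk's top; z is up the stalk. It starts upright, its disc on top of the collar.
- hub_foot (a point): Centre of the foot of the hub's spigot, 36 mm below hub_center. The spigot sticks 6 mm out of the middle of the disc's underside; it is 27 mm in diameter and narrows to 25.5 mm over its lowest 1.5 mm.
- stand_top (a point): Point on the axis of the teal welding stand's column, at the height of the flat top of its round metal plate, 88 mm above the bench; z up, x the long way of the cross-slide under the plate. The plate's hole is NOT here: it lies anywhere from -16 to +16 mm along x and -6 to +6 mm along y of this frame, differently each time and not measured; it stays put during the work.
- stand: The teal welding stand, fixed to the bench: 130 mm square foot, column, cross-slide and the round plate on top (120 mm diameter, 14 mm thick, a 31 mm hole through its middle). Origin at its underside's centre. Hub lying on the plate: hub_center 36 mm above stand_top's height; hub home, spigot in the hole (2 mm play all round): 30 mm.
- collar: Rusty pipe collar fixed to the bench, 84 mm outside, 48 mm inside, 30 mm high, on which the hub starts; origin at its underside's centre.
- hammer: Bystander: hammer lying on the bench, origin at its underside.
- wrench: Bystander: wrench lying on the bench.
- slug: Bystander: upright brass bar end, 36 mm diameter, 70 mm high, origin at its underside.
- jar: Bystander: amber jar, 60 mm diameter, 85 mm high, origin at its underside.
- offcut: Bystander: rusty angle-iron offcut, 90 mm long, 30 mm high, origin at its underside.
- spare_collar: Bystander: short dark tube on end, 48 mm diameter, 40 mm high, origin at its underside.

How it is judged:
On the way, in this order (a step that is already met when the one before it is completed fails the run):
1. the hub is lifted clear of its collar (z of hub_center in the frame of collar above 0.08 m), for 0.1 s.
2. the hub bears on the stand's plate (contact force between hub and stand above 1 N), for 0.1 s.
At the end, for the whole second after the job is handed in: The hub's spigot is in the plate's hole and its disc lies on the plate: hub centre 26 to 32.5 mm above stand_top, within 22 mm of it sideways, tilted under 2 degrees, at rest (under 10 mm/s) and released (z of hub_center in the frame of stand_top between 0.026 and 0.0325 m and horizontal distance between hub_center and stand_top below 0.022 m and angle between hub_center's own z axis and vertical below 0.035 rad and linear speed of hub below 0.01 m/s and contact force between the fingers and hub below 0.1 N); the robot touches nothing.
It fails at once if the hub is forced against the stand with more than 50 N (contact force between hub and stand above 50 N).
It fails at once if a bystander (hammer, wrench, bar end, jar, offcut, short tube) is moved more than 25 mm (distance of any of hammer, wrench, slug, jar, offcut, spare_collar from where it was at the start of the episode above 0.025 m).
It also fails if it takes over 64 s, if anything falls off the work surface, if the arm or the gripper's body presses on something with over 40 N, if the wrist force passes 120 N, or if a joint passes its speed limit or range.

ROBOT

A 6-joint arm with a two-finger parallel gripper is mounted at the origin on the work surface. World frame = base frame: x ahead of the robot, y to its left, z up, the work surface at z = 0. Lengths are in m, angles in rad, forces in N, time in s.
With the tool pointing down it reaches from about 0.25 to 0.725 m from the base axis. Payload 4 kg.
Tool frame: the origin (TCP) lies between the finger pads; the fingertips stand 22 mm ahead of it and the grasp point (between the pads) lies 3 mm ahead of it; z points along the fingers, y is the line along which they close (so a half turn about z gives the same grasp; the last joint's range is limited). The gripper opens to 85 mm and grips with 20 to 120 N. Pads are 22 mm wide; open, the fingers measure 114 mm over their backs; the gripper's body (76 mm by 85 mm) begins 54 mm behind the grasp point. The pads swing forward as they close: fully open they stand 13 mm farther back than shut.
Start: joints at [1.231, 0.241, 0.005, 1.335, 0, 1.571], TCP at [0.167, 0.471, 0.253] pointing down, gripper open.
Joint ranges: [-2.72, 2.72], [-1.05, 1.87], [-1.09, 1.28], [-1.99, 2.15], [-1.42, 1.44], [-3.14, 3.14]. Speed limits (rad/s): [2.79, 2.79, 3.14, 3.14, 3.14, 3.14].

INTERFACE

Orientations are given as a unit quaternion [x, y, z, w].
In Python, from station import * gives the robot as it stands. The module is installed in compiled form; this text tells all that it offers.
- The arm moves only by the shell command python3 -m inch 'ROWS' [OPENING] [FORCE]. ROWS is a JSON object of lists of equal length, an entry for each row: "travel": the shift along the tool's x, y, z in cm, a list of three; "roll": the turn about the tool's z in degrees. In form: {"travel": [[tx, ty, tz], ...], "roll": [roll, ...]}. A call has 1 to 5 rows; each row shifts and turns the commanded pose from where the row before left it, along the tool's axes as they then stand; what a row does not reach is not made up. A row lasts 1/10 s, in which the tool goes at most 50 mm and 8.59 degrees, less where a joint would pass 70% of its speed; a pose out of reach is approached as far as the arm can. A call is refused whole if a number of a shift passes 5 or a number of a turn 8.59, either way. A call with a gripper value outside its range is refused whole. OPENING is the closure, from -1 (fully open) to 1 (shut), set as the call begins (- or left out, the last holds). The fingers move at their own pace and stop on an object; FORCE is the grip in N (left out, the last holds). Time passes only in rows, so rows that do not move let the fingers close. It gives the time, the measured TCP pose, the force, the opening and the grip force at its end, in the units of the state.
- state(): the state, without advancing time (a new reading comes with each control period).
- grab_frame(name): name is "scene" or "top"; returns (picture, depth): 480x640x3 uint8, blue, green, red; 480x640 float32, m along the optical axis (not along the pixel's ray), 0 where there is no reading.
- camera_info(name): a dict with "camera_matrix" (3x3 intrinsics, pixels), "k1" (the pictures are not rectified: a ray, as slopes to the right and down, at radius r is drawn at 1 + k1 r^2 times it, then the intrinsics apply), "eye" and "attitude" of the camera in the world. Camera axes: x right, y up, looking along -z (the intrinsics and any distortion apply to the point x, -y, -z); pixel columns grow to the right and rows downward; lengths in m; the calibration is good to about 2 mm. A picture is of the moment at which its call begins. camera_info takes no time and is no camera call.
- sign_off(): hands the job in; it is judged then, once.
The state is a dict: "t": time; "joints": joint angles; "qvel": joint speeds; "joint_efforts": joint torques, N m; "tool_pos": TCP position; "eef_rot": TCP orientation; "contact_force": force on the tool from outside, world axes, zero at the start; "ft_torque": the same for the moment, N m; "width": finger opening in m; "gripper_force": force on a finger pad.
Only numpy, scipy, OpenCV 4.12 (cv2) and the standard library are available. Lean on these libraries where they do the work, as an engineer would, in place of code of your own. Each camera call takes 0.05 s, during which the arm holds its last target. There are 200 camera calls.

## Working session

There is one attempt and no reset: what is moved stays moved. The work goes in short steps, Python scripts to look and compute and a shell command to move; the robot and the scene stay as the last step left them, time stands still between calls to the robot, and variables do not carry over. Pictures are saved under pics/ and viewed, at most 10 in all, crops included, and the job is handed in when it is done.

```bash
mkdir -p pics; cat > h.py <<'E'
from station import *
import numpy as np, cv2
from scipy.spatial.transform import Rotation as R
def cloud(name):
    img,d=grab_frame(name); ci=camera_info(name)
    K=np.array(ci["camera_matrix"]);k1=ci["k1"]
    v,u=np.mgrid[0:480,0:640].astype(float)
    p=cv2.undistortPoints(np.stack([u.ravel(),v.ravel()],1)[:,None],K,np.array([k1,0,0,0.]))[:,0]
    dd=d.ravel()
    c=np.stack([p[:,0]*dd,-p[:,1]*dd,-dd],1)
    a=np.array(ci["attitude"]); M=a if a.shape==(3,3) else R.from_quat(a).as_matrix()
    P=c@M.T+np.array(ci["eye"]); P[dd==0]=np.nan
    return img,P.reshape(480,640,3)
E
python3 - <<'E'
from h import *
print(state())
for n in("scene","top"):
    i,P=cloud(n); cv2.imwrite(f"pics/{n}0.png",i); np.save(n+"0.npy",P); c=camera_info(n); print(c)
E
```

```text
{'t': 0.0, 'joints': array([1.23100724e+00, 2.41407333e-01, 3.69876003e-03, 1.33518528e+00,
       8.50295022e-06, 1.57082086e+00]), 'qvel': array([ 0.00099199, -0.00056858,  0.00167873, -0.00090599, -0.0012578 ,
       -0.00082126]), 'joint_efforts': array([ 1.18375327e-03, -3.72319257e+01,  2.52407616e+01,  1.70096022e-02,
        5.63464948e-05, -8.65400295e-06]), 'tool_pos': array([0.16644431, 0.47085444, 0.252406  ]), 'eef_rot': array([ 1.69090413e-01,  9.85599986e-01, -1.03294787e-03, -1.81500932e-04]), 'contact_force': array([ 0.07209086, -0.45147775, -0.98187324]), 'ft_torque': array([ 0.00815742, -0.01515634,  0.0242217 ]), 'gripper_force': 0.0, 'width': 0.08539637049939632}
{'camera_matrix': array([[468.84727337,   0.        , 329.18165349],
       [  0.        , 468.84727337, 248.94964605],
       [  0.        ,   0.        ,   1.        ]]), 'k1': -0.0788431071627737, 'eye': array([0.89155754, 0.43806834, 0.51651481]), 'attitude': array([0.13149307, 0.41004833, 0.85172703, 0.29854817])}
{'camera_matrix': array([[467.03480801,   0.        , 316.84286854],
       [  0.        , 467.03480801, 242.74361436],
       [  0.        ,   0.        ,   1.        ]]), 'k1': -0.11363770734279452, 'eye': array([0.44254753, 0.02941179, 0.75888978]), 'attitude': array([ 0.05362565, -0.08222243, -0.70093101,  0.70644142])}
```

View pics/top0.png

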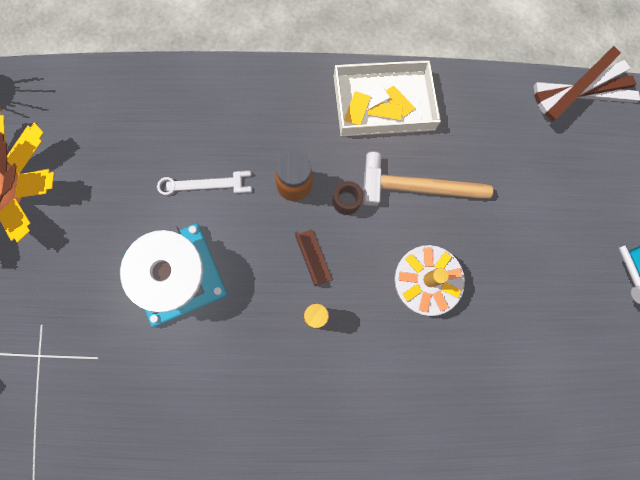

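View pics/scene0.png

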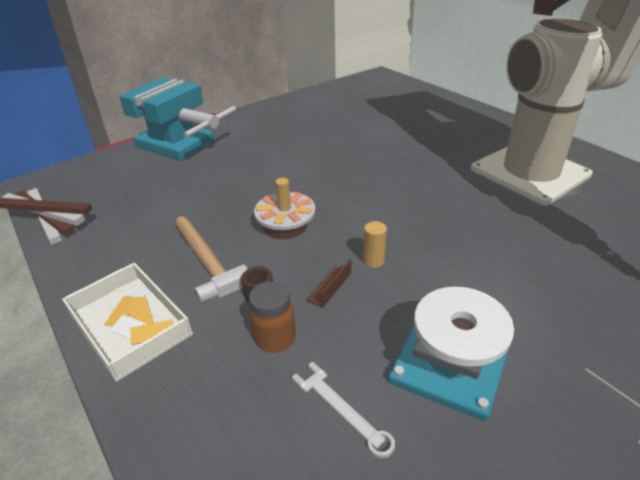

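The top view shows the plate centred near (162,271) with its hole at (161,271). The hub disc is at (430,280) and its stalk top at (441,275). In the scene view the hub is at (284,205) and the plate hole at (464,321).

```bash
python3 - <<'E'
from h import *
from scipy.optimize import least_squares
def fit(Q):
    f=lambda q:np.hypot(Q[:,0]-q[0],Q[:,1]-q[1])-q[2]
    return least_squares(f,[*Q[:,:2].mean(0),.03],loss='soft_l1',f_scale=.001).x
for n,plw,hw in(("top",(110,215,225,320),(385,475,235,325)),("scene",(405,520,280,375),(245,325,165,245))):
    P=np.load(n+"0.npy")
    w=lambda b:P[b[2]:b[3],b[0]:b[1]]
    A=w(plw); m=(np.abs(A[...,2]-.088)<.007).astype(np.uint8)
    print(n,"plate z",np.nanmedian(A[m>0][:,2]),m.sum())
    cs,h=cv2.findContours(m,cv2.RETR_CCOMP,cv2.CHAIN_APPROX_NONE)
    for c,hh in zip(cs,h[0]):
        if len(c)>20:
            Q=A[c[:,0,1],c[:,0,0]]; Q=Q[np.abs(Q[:,2]-.088)<.007]; 
            if len(Q)>10: print(" contour",len(c),"hole" if hh[3]>=0 else "outer",fit(Q).round(4))
    H=w(hw); s=H[H[...,2]>.085]; t=s[s[:,2]>np.nanmax(s[:,2])-.006]
    print(" stalk top",t.mean(0).round(4),len(t),(t.max(0)-t.min(0)).round(4))
    m=((H[...,2]>.03)&(H[...,2]<.05)).astype(np.uint8)
    cs,_=cv2.findContours(m,cv2.RETR_EXTERNAL,cv2.CHAIN_APPROX_NONE); c=max(cs,key=len)
    Q=H[c[:,0,1],c[:,0,0]]; print(" disc",fit(Q).round(4),np.median(Q[:,2]))
    if n=="top":
        for nm,b in dict(slug=(300,332,302,330),off=(290,335,225,290),jar=(270,315,145,205),tube=(330,365,180,215)).items():
            q=w(b).reshape(-1,3);q=q[q[:,2]>.015];print(nm,q.mean(0).round(3),q.min(0).round(3),q.max(0).round(3))
E
```

```text
top plate z 0.08828408572378976 4934
 contour 232 outer [0.5305 0.2288 0.0591]
 contour 60 hole [0.5299 0.2287 0.0159]
 stalk top [ 0.5258 -0.1767  0.0965] 207 [0.0221 0.024  0.0056]
 disc [ 0.5261 -0.1775  0.0553] 0.037787731542404335
slug [0.468 0.004 0.069] [ 0.452 -0.014  0.015] [0.487 0.021 0.074]
off [0.561 0.018 0.029] [0.52  0.001 0.015] [0.604 0.035 0.035]
jar [0.682 0.039 0.072] [0.66  0.01  0.015] [0.716 0.068 0.089]
tube [ 0.661 -0.05   0.035] [ 0.639 -0.079  0.015] [ 0.689 -0.026  0.045]
scene plate z 0.08860236461867443 5677
 contour 258 outer [0.5317 0.2293 0.0592]
 contour 59 hole [0.5317 0.2294 0.0158]
 stalk top [ 0.5274 -0.1753  0.0959] 95 [0.0241 0.0218 0.0058]
 disc [ 0.5266 -0.1761  0.0533] 0.0382396608066993
```

```bash
python3 -m inch '{"travel": [[0,0,0],[0,0,0],[0,0,0],[0,0,0]], "roll": [-6.5,-6.5,-6.5,0]}' -1 40; python3 -c "
from h import *
s=state();print(s['joints'],R.from_quat(s['eef_rot']).as_matrix().round(3))"
```

```text
t: 0.5
tool_pos: [0.1665, 0.4711, 0.2528]
eef_rot: [-0.0, 1.0, -0.001, -0.0]
contact_force: [0.6, -0.0, -0.2]
width: 0.0855
gripper_force: 0.0
[1.23103751e+00 2.41058274e-01 4.31473938e-03 1.33518531e+00
 1.63452786e-06 1.23070779e+00] [[-1.    -0.    -0.   ]
 [-0.     1.    -0.001]
 [ 0.    -0.001 -1.   ]]
```

```bash
python3 -m inch '{"travel": [[-2.4,-4.3,0],[-2.4,-4.3,0],[-2.4,-4.3,0],[-2.4,-4.3,0],[-2.4,-4.3,0]], "roll": [0,0,0,0,0]}'
python3 -m inch '{"travel": [[-2.4,-4.3,0],[-2.4,-4.3,0],[-2.4,-4.3,0],[-2.4,-4.3,0],[-2.4,-4.3,0]], "roll": [0,0,0,0,0]}'
python3 -m inch '{"travel": [[-2.4,-4.3,0],[-2.4,-4.3,0],[-2.4,-4.3,0],[-2.4,-4.3,0],[-2.4,-4.3,0]], "roll": [0,0,0,0,0]}'
python3 -m inch '{"travel": [[0,0,3],[0,0,3],[0,0,3],[0,0,0],[0,0,0]], "roll": [0,0,0,0,0]}'
```

```text
t: 1.0
tool_pos: [0.2871, 0.2547, 0.2532]
eef_rot: [0.001, 1.0, -0.0, 0.0]
contact_force: [1.3, 0.6, -0.1]
width: 0.0856
gripper_force: 0.0
t: 1.5
tool_pos: [0.4073, 0.0395, 0.2534]
eef_rot: [0.001, 1.0, 0.0, 0.0]
contact_force: [1.7, 0.9, -0.5]
width: 0.0856
gripper_force: 0.0
t: 2.0
tool_pos: [0.5275, -0.1754, 0.253]
eef_rot: [0.001, 1.0, 0.0, -0.0]
contact_force: [1.4, -0.0, -0.0]
width: 0.0853
gripper_force: 0.0
t: 2.5
tool_pos: [0.5266, -0.1733, 0.1632]
eef_rot: [0.0, 1.0, 0.0, -0.001]
contact_force: [-0.2, -0.1, 0.0]
width: 0.0856
gripper_force: 0.0
```

```bash
python3 -m inch '{"travel": [[0,-0.3,2.0],[0,0,2.2],[0,0,2.2],[0,0,2],[0,0,0]], "roll": [0,0,0,0,0]}'
python3 -m inch '{"travel": [[0,0,0],[0,0,0],[0,0,0],[0,0,0],[0,0,0]], "roll": [0,0,0,0,0]}' 1 50
python3 -m inch '{"travel": [[0,0,0],[0,0,0],[0,0,0]], "roll": [0,0,0]}'
```

```text
t: 3.0
tool_pos: [0.5265, -0.176, 0.0789]
eef_rot: [-0.0, 1.0, 0.0, -0.001]
contact_force: [-0.4, 0.7, -0.2]
width: 0.0856
gripper_force: 0.0
t: 3.5
tool_pos: [0.5278, -0.1771, 0.0806]
eef_rot: [-0.0, 1.0, -0.001, 0.001]
contact_force: [-0.6, -1.0, 4.3]
width: 0.0227
gripper_force: 48.9
t: 3.8
tool_pos: [0.5278, -0.1771, 0.0807]
eef_rot: [-0.0, 1.0, -0.001, 0.001]
contact_force: [-1.4, -1.3, 5.6]
width: 0.0228
gripper_force: 49.1
```

```bash
python3 -m inch '{"travel": [[0,0,-1],[0,0,-2],[0,0,-3],[0,0,-4],[0,0,-4]], "roll": [0,0,0,0,0]}'
python3 -m inch '{"travel": [[0,2,0],[0,4,0],[0,4.5,0],[0,4.5,0],[0,4.5,0]], "roll": [0,0,0,0,0]}'
python3 -m inch '{"travel": [[0,4.5,0],[0,4.5,0],[0,4.5,0],[0,3,0],[0,1.5,0]], "roll": [0,0,0,0,0]}'
python3 -m inch '{"travel": [[0,0.5,0],[0,0,0],[0,0,0],[0,0,0]], "roll": [0,0,0,0]}'
python3 - <<'E'
from h import *
for n in("scene","top"):
    i,P=cloud(n); cv2.imwrite(f"pics/{n}1.png",i); np.save(n+"1.npy",P)
print(state()['tool_pos'])
a=np.hstack([cv2.imread("pics/scene1.png")[100:480,240:640],cv2.imread("pics/top1.png")[100:480,0:400]]);cv2.imwrite("pics/both1.png",a)
E
```

```text
t: 4.3
tool_pos: [0.5257, -0.1757, 0.2195]
eef_rot: [-0.0, 1.0, 0.001, -0.002]
contact_force: [0.5, -1.2, -3.4]
width: 0.0225
gripper_force: 49.2
t: 4.8
tool_pos: [0.5257, 0.0203, 0.2188]
eef_rot: [0.0, 1.0, 0.0, -0.001]
contact_force: [1.9, -0.1, -4.1]
width: 0.0229
gripper_force: 49.5
t: 5.3
tool_pos: [0.5255, 0.2015, 0.2185]
eef_rot: [-0.002, 1.0, 0.0, -0.001]
contact_force: [-0.3, -0.5, -3.8]
width: 0.0226
gripper_force: 49.6
t: 5.7
tool_pos: [0.5269, 0.2021, 0.2193]
eef_rot: [0.001, 1.0, -0.0, -0.0]
contact_force: [-0.3, 0.8, -3.8]
width: 0.0227
gripper_force: 49.7
[0.52698714 0.20235378 0.21943845]
```

View pics/both1.png

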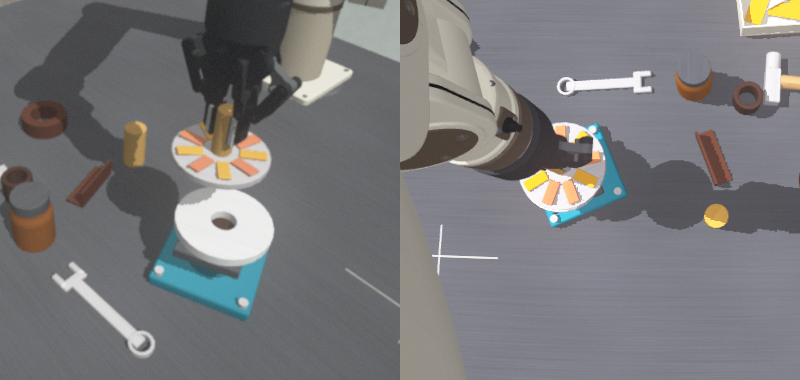

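The hub hangs upright from the fingers: disc near crop (221,155) in the scene view and (565,165) in the top view, above the plate, with hole at (224,222). I'll measure the disc's tilt and centre.

```bash
cat > disc.py <<'E'
from h import *
import sys
from scipy.optimize import least_squares
from scipy.spatial import ConvexHull
def disc(P,box,zd):
    H=P[box[2]:box[3],box[0]:box[1]].reshape(-1,3); Q=H[np.abs(H[:,2]-zd)<.008]
    Q=Q[np.isfinite(Q[:,0])]
    c,*_=np.linalg.lstsq(np.c_[Q[:,:2]-Q[:,:2].mean(0),np.ones(len(Q))],Q[:,2],rcond=None)
    B=Q[ConvexHull(Q[:,:2]).vertices]
    f=lambda q:np.hypot(B[:,0]-q[0],B[:,1]-q[1])-.0555
    return len(Q),c.round(4),least_squares(f,Q[:,:2].mean(0),loss='soft_l1',f_scale=.001).x.round(4)
E
python3 - <<'E'
from disc import *
print(disc(np.load("scene1.npy"),(400,520,215,290),.179))
print(disc(np.load("top1.npy"),(110,215,215,320),.179))
E
```

```text
(4318, array([-0.0257, -0.0126,  0.1789]), array([0.5264, 0.2022]))
(3440, array([-0.0002,  0.015 ,  0.1786]), array([0.5249, 0.2017]))
```

```bash
python3 -m inch '{"travel": [[-0.5,1.4,0],[0,1.3,1],[0,0,2],[0,0,2],[0,0,1.2]], "roll": [0,0,0,0,0]}'
python3 -m inch '{"travel": [[0,0,0.5],[0,0,0],[0,0,0],[0,0,0],[0,0,0]], "roll": [0,0,0,0,0]}'
python3 -c "
from disc import *
print(state()['tool_pos'],state()['contact_force'])
for n,b in(('scene',(400,530,240,380)),('top',(110,215,215,330))):
    i,P=cloud(n);cv2.imwrite('pics/'+n+'2.png',i);print(disc(P,b,.112))"
```

```text
t: 6.3
tool_pos: [0.5306, 0.2312, 0.1547]
eef_rot: [-0.001, 1.0, -0.001, -0.002]
contact_force: [-0.5, -0.4, -3.8]
width: 0.0231
gripper_force: 49.9
t: 6.8
tool_pos: [0.5324, 0.2308, 0.1533]
eef_rot: [-0.0, 1.0, 0.0, 0.001]
contact_force: [-0.1, -0.3, -4.3]
width: 0.0229
gripper_force: 49.9
[0.53238328 0.23082942 0.15331371] [-0.11556127 -0.32331889 -4.29869123]
(4343, array([-0.0238, -0.0137,  0.1126]), array([0.532 , 0.2307]))
(2884, array([0.0031, 0.0144, 0.1123]), array([0.5304, 0.2302]))
```

```bash
python3 -m inch '{"travel": [[0,-0.13,0.2],[0,0,0.2],[0,0,0.2],[0,0,0],[0,0,0]], "roll": [0,0,0,0,0]}'
python3 -m inch '{"travel": [[0,0,0.1],[0,0,0.1],[0,0,0.1],[0,0,0],[0,0,0]], "roll": [0,0,0,0,0]}'
```

```text
t: 7.4
tool_pos: [0.5317, 0.2293, 0.1461]
eef_rot: [-0.0, 1.0, -0.0, -0.0]
contact_force: [-0.2, -1.0, -4.4]
width: 0.0229
gripper_force: 49.9
t: 7.9
tool_pos: [0.5318, 0.2293, 0.1433]
eef_rot: [-0.0, 1.0, -0.0, -0.0]
contact_force: [0.0, 0.7, -4.1]
width: 0.0226
gripper_force: 49.9
```

```bash
python3 -m inch '{"travel": [[0,0,0.1],[0,0,0.1],[0,0,0],[0,0,0]], "roll": [0,0,0,0]}'
python3 -m inch '{"travel": [[0,0,0.1],[0,0,0],[0,0,0]], "roll": [0,0,0]}'
```

```text
t: 8.3
tool_pos: [0.5317, 0.2293, 0.1412]
eef_rot: [-0.0, 1.0, -0.0, -0.0]
contact_force: [0.3, 0.4, -3.3]
width: 0.0226
gripper_force: 49.9
t: 8.6
tool_pos: [0.5317, 0.2293, 0.1403]
eef_rot: [-0.0, 1.0, -0.0, -0.0]
contact_force: [0.4, 0.4, -3.6]
width: 0.0228
gripper_force: 49.9
```

The spigot has passed the plate's top with no resistance, so it is in the hole. I'll seat it.

```bash
python3 -m inch '{"travel": [[0,0,0.1],[0,0,0],[0,0,0]], "roll": [0,0,0]}'
python3 -m inch '{"travel": [[0,0,0.1],[0,0,0],[0,0,0]], "roll": [0,0,0]}'
```

```text
t: 8.9
tool_pos: [0.5317, 0.2293, 0.1392]
eef_rot: [-0.0, 1.0, -0.0, -0.0]
contact_force: [0.3, 0.2, -4.2]
width: 0.0228
gripper_force: 49.9
t: 9.2
tool_pos: [0.5318, 0.2294, 0.1387]
eef_rot: [-0.0, 1.0, 0.0, 0.0]
contact_force: [-1.3, 0.5, -0.9]
width: 0.0229
gripper_force: 50.0
```

```bash
python3 -m inch '{"travel": [[0,0,0.05],[0,0,0],[0,0,0]], "roll": [0,0,0]}'
python3 -c "
from disc import *
for n,b in(('scene',(400,530,240,380)),('top',(110,215,215,330))):
    i,P=cloud(n);cv2.imwrite('pics/'+n+'3.png',i);print(disc(P,b,.098))
a=np.hstack([cv2.imread('pics/scene3.png')[100:480,240:640],cv2.imread('pics/top3.png')[100:480,0:400]]);cv2.imwrite('pics/both3.png',a)"
```

```text
t: 9.5
tool_pos: [0.5319, 0.2294, 0.1387]
eef_rot: [-0.0, 1.0, 0.0, 0.0]
contact_force: [-3.4, -0.3, 5.5]
width: 0.0231
gripper_force: 50.8
(4216, array([-0.0232, -0.0146,  0.0979]), array([0.5327, 0.2299]))
(2756, array([0.0031, 0.0161, 0.0978]), array([0.5296, 0.2267]))
```

View pics/both3.png

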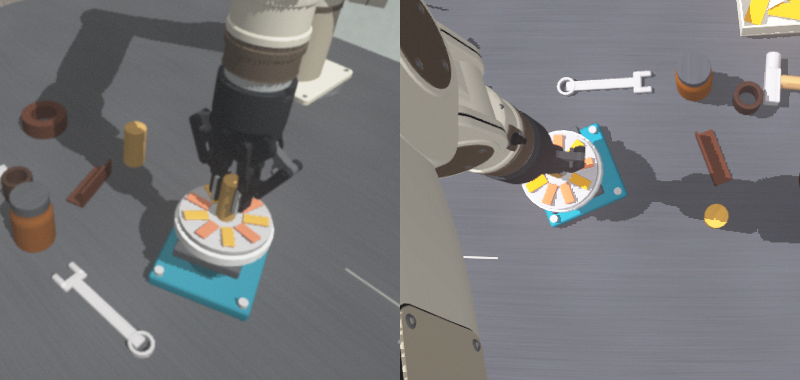

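The disc lies concentric on the plate, at crop (225,222) in the scene view, with an even rim around it. The height also fits a seated hub. Next I release and retreat.

```bash
python3 -m inch '{"travel": [[0,0,0],[0,0,0],[0,0,0],[0,0,0],[0,0,0]], "roll": [0,0,0,0,0]}' -1
python3 -m inch '{"travel": [[0,0,-0.5],[0,0,-2],[0,0,-3],[0,0,-3],[0,0,-3]], "roll": [0,0,0,0,0]}'
python3 -m inch '{"travel": [[3,0,-3],[4,0,0],[4,0,0],[0,0,0],[0,0,0]], "roll": [0,0,0,0,0]}'
python3 -c "
from disc import *
for n,b in(('scene',(400,530,240,380)),('top',(110,215,215,330))):
    i,P=cloud(n);cv2.imwrite('pics/'+n+'4.png',i);print(disc(P,b,.098))
    H=P[150:400,400:530].reshape(-1,3) if n=='scene' else P[200:330,100:215].reshape(-1,3)
    q=H[(np.hypot(H[:,0]-.531,H[:,1]-.229)<.03)&(H[:,2]>.125)&(H[:,2]<.165)];print(q[q[:,2]>.145].mean(0) if len(q) else 0)
a=np.hstack([cv2.imread('pics/scene4.png')[100:480,240:640],cv2.imread('pics/top4.png')[100:480,0:400]]);cv2.imwrite('pics/both4.png',a)"
```

```text
t: 10.1
tool_pos: [0.5318, 0.2293, 0.1376]
eef_rot: [-0.0, 1.0, -0.0, -0.0]
contact_force: [-0.6, -0.5, 0.0]
width: 0.0852
gripper_force: 0.0
t: 10.6
tool_pos: [0.5317, 0.2293, 0.2543]
eef_rot: [-0.0, 1.0, 0.0, 0.0]
contact_force: [-0.0, -0.5, 0.2]
width: 0.0854
gripper_force: 0.0
t: 11.1
tool_pos: [0.4214, 0.2294, 0.2837]
eef_rot: [-0.001, 1.0, 0.0, 0.001]
contact_force: [1.3, -0.4, 0.3]
width: 0.0853
gripper_force: 0.0
(4640, array([-0.0186, -0.014 ,  0.098 ]), array([0.5314, 0.229 ]))
[0.53361793 0.23089966 0.15278017]
(4297, array([0.0025, 0.0044, 0.0979]), array([0.5303, 0.2289]))
[0.52932536 0.22773512 0.15349925]
```

View pics/both4.png

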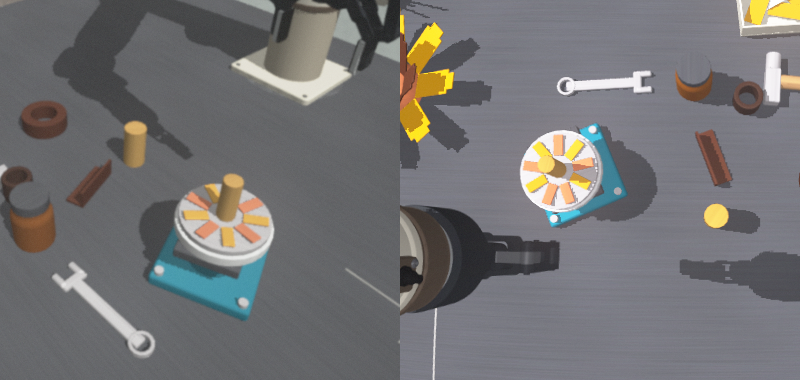

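The hub lies flat and concentric, at crop (224,220) in the scene view. Its stalk top is at about 0.154 m, which is the seated height, and the gripper is clear.

```bash
python3 -c "
from station import *
print(sign_off())"
```

```text
the job is handed in; nothing more can be done
None
```

The hub is seated in the plate's hole, flat, centred and released; it went in on the first descent, so no sliding was needed, and the job is handed in (no verdict was returned).

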